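# Sort the thread and the hex keys into their bins

## Robot

A 6-joint arm with a two-finger parallel gripper is mounted at the origin on a cart in front of the work surface, level with it; the furniture and walls round the work are solid. World frame = base frame: x ahead of the robot, y to its left, z up, the work surface at z = 0. Lengths are in m, angles in rad, forces in N, time in s.
With the tool pointing down it reaches from about 0.325 to 0.775 m from the base axis. Payload 5.5 kg.
Tool frame: the origin (TCP) lies midway between the tips of the shut fingers; the grasp point (between the pads) lies behind it (bot.tcp_to_grasp is the z of the grasp point in the tool frame, in m); z points along the fingers, x is the direction in which the jaws open and shut, and the axes are right-handed (so a half turn about z gives the same grasp; the last joint's range is limited). The gripper opens to 88 mm and grips with 3 to 60 N. Pads are 20 mm wide; open, the fingers measure 115 mm over their backs; the gripper's body (75 mm by 178 mm) begins 61 mm behind the grasp point.
Start: joints at [1.26, 0.091, 1.231, -0, 1.82, -0.057], TCP at [0.151, 0.581, 0.223] pointing down, gripper open.
Joint ranges: [-2.87, 2.87], [-0.86, 2.18], [0.17, 2.46], [-1.51, 4.65], [0.06, 2.69], [-2.65, 2.65]. Speed limits (rad/s): [2.57, 2.57, 3.01, 3.14, 3.14, 3.14].

## Interface

Orientations are given as [roll, pitch, yaw] about the fixed x, y, z axes, in that order (R = Rz(yaw) Ry(pitch) Rx(roll)).
In Python, from bench import bot gives the robot as it stands. The module is installed in compiled form; this text tells all that it offers.
- The arm moves only by the shell command python3 -m inch 'ROWS'. ROWS is JSON, a list of rows, each a list of 7 numbers: the turn, a rotation vector about the tool's x, y, z in rad, then the shift along the tool's x, y, z in m, then the closure, from 0 (fully open) to 1 (shut). In form: [[wx, wy, wz, tx, ty, tz, claw], ...]. A call has 1 to 5 rows; each row shifts and turns the commanded pose from where the row before left it, along the tool's axes as they then stand; what a row does not reach is not made up. A row lasts 1/8 s, in which the tool goes at most 62.5 mm and 10.7 degrees, less where a joint would pass 70% of its speed; a pose out of reach is approached as far as the arm can. A call with a gripper value outside its range is refused whole. The fingers move at their own pace and stop on an object; the grip force is fixed at half the most. Time passes only in rows, so rows that do not move let the fingers close. It gives the time, the measured TCP pose, the force and the opening at its end, in the units of the state.
- bot.get_state(): the state, without advancing time (a new reading comes with each control period).
- bot.capture(name): name is "side" or "top" or "wrist"; returns a dict with "img" (400x640x3 uint8, red, green, blue), "intrinsics" (3x3 intrinsics, pixels), "k1" (the pictures are not rectified: a ray, as slopes to the right and down, at radius r is drawn at 1 + k1 r^2 times it, then the intrinsics apply), "rvec" (rotation vector, rad) and "tvec" (3), from world to camera coordinates, as OpenCV has them. Camera axes: x right, y down, z forward; pixel columns grow to the right and rows downward; lengths in m; the calibration is good to about 2 mm. A picture is of the moment at which its call begins. There is no depth.
- bot.job_done(): hands the job in, once; it reports no verdict.
The state is a dict: "time": time; "joint_positions": joint angles; "qvel": joint speeds; "tau": joint torques, N m; "position": TCP position; "tcp_rot": TCP orientation; "force": force on the tool from outside, world axes, zero at the start; "wrist_torque": the same for the moment, N m; "grip_width": finger opening in m.
Only numpy, scipy, OpenCV 4.12 (cv2) and the standard library are available. Lean on these libraries where they do the work, as an engineer would, in place of code of your own. Each camera call takes 0.05 s, during which the arm holds its last target. There are 200 camera calls.

## Task

Tidy the front of the sewing bench: put the loose spool of thread into the square bin that already holds a spool, and lay the folding hex-key set flat in the wider, shallower tray that already holds a seam ripper. Let go of both where they lie.

Things in the scene. Friction and masses are not known exactly. Their poses are not given: they have to be found in the camera images.
- spool_center (a point): Centre (half-way up) of the loose spool of cream thread, standing upright on the bench near its front edge: a cylinder 25 mm in diameter and 52 mm tall, about 30 g; z is its axis. An oil bottle of similar girth with a pointed red cap may stand beside it. To the left of the work (y above about 0.13 m) stand a sewing machine, about 0.3 m tall, and beyond it a magnifier lamp: keep the arm clear of them.
- hex_keys_center (a point): Centre (half-way up) of the folding hex-key set lying flat on the bench near its front edge: two red bars side by side with a gap between them and metal screws at the ends, 33 mm along its x, 88 mm along its y, about 20 mm high (z up), about 90 g. Grasp it from above across its sides, along x (30 mm between the faces that the fingers meet). A black plug of similar size may lie beside it.
- spool_bin: Open-topped square grey plastic bin for thread, fixed to the bench. 150 x 150 mm outside (x, y), 55 mm high, walls and floor 4 mm thick, a 3 mm bead round the rim and a blank card on the front wall (at -x). Origin at the centre of its underside; z up. A spool of dark blue thread (25 mm diameter, 58 mm tall) stands fixed inside it at x = +50, y = +50 mm; the rest is empty.
- tool_tray: Open-topped grey plastic tray for tools, wider and shallower than the bin, fixed to the bench. 170 mm along x, 190 mm along y outside, 35 mm high, walls and floor 4 mm thick, a 3 mm bead round the rim and a blank card on the front wall (at -x). Origin at the centre of its underside; z up. A seam ripper (12 x 98 x 10 mm, blue handle) lies fixed inside it along y at x = +66 mm; the rest is empty.
Things that resemble listed ones, but are neither listed nor needed, are in the scene too. There is more than one size of the part that bears hex_keys_center; the job needs the largest.

How it is judged:
At the end, for the whole second after the job is handed in: The loose spool is in the square bin, upright or lying: centre within 68 mm of the bin's centre in x and y, 5 to 45 mm above its underside. The hex-key set is in the tray: centre within 75 mm (x) and 85 mm (y) of its centre, 5 to 30 mm above its underside, flat within 0.25 rad (x of spool_center in the frame of spool_bin between -0.068 and 0.068 m and y of spool_center in the frame of spool_bin between -0.068 and 0.068 m and z of spool_center in the frame of spool_bin between 0.005 and 0.045 m and x of hex_keys_center in the frame of tool_tray between -0.075 and 0.075 m and y of hex_keys_center in the frame of tool_tray between -0.085 and 0.085 m and z of hex_keys_center in the frame of tool_tray between 0.005 and 0.03 m and angle between hex_keys_center's own z axis and vertical below 0.25 rad); the robot touches nothing.
It also fails if it takes over 64 s, if anything falls off the work surface, if the arm or the gripper's body presses on something with over 40 N, if the wrist force passes 120 N, or if a joint passes its speed limit or range.

## Working session

There is one attempt and no reset: what is moved stays moved. The work goes in short steps, Python scripts to look and compute and a shell command to move; the robot and the scene stay as the last step left them, time stands still between calls to the robot, and variables do not carry over. Pictures are saved under pics/ and viewed, about 8 in all and at most 12, crops included, and the job is handed in when it is done.

```bash
mkdir -p pics; cat > h.py <<'E'
import numpy as np, cv2
from bench import bot
def cap(n,f=None):
    c=bot.capture(n)
    if f: cv2.imwrite(f'pics/{f}.png',c['img'][:,:,::-1])
    return c
def ray(c,uv):
    K=np.array(c['intrinsics']);k=c['k1']
    d=cv2.undistortPoints(np.array([[uv]],float),K,np.array([k,0,0,0,0.]))[0,0]
    # drawn = (1+k r^2)*ray : same as OpenCV k1
    R=cv2.Rodrigues(np.array(c['rvec'],float))[0];t=np.array(c['tvec'],float).ravel()
    return -R.T@t, R.T@np.array([d[0],d[1],1.])
def onz(c,uv,z):
    o,d=ray(c,uv); return o+d*(z-o[2])/d[2]
def proj(c,p):
    return cv2.projectPoints(np.array([p],float),np.array(c['rvec'],float),np.array(c['tvec'],float),np.array(c['intrinsics']),np.array([c['k1'],0,0,0,0.]))[0].ravel()
E
python3 - <<'E'
from h import *
a=cap('top','top0');b=cap('side','side0')
for c in (a,b): print(ray(c,(320,200)),c['k1'])
print(bot.get_state(),bot.tcp_to_grasp)
E
```

```text
(array([ 0.37108759, -0.13900438,  0.91026801]), array([ 0.14575048, -0.00526704, -0.98930849])) -0.03854818061860285
(array([0.21676697, 0.51883541, 0.52372966]), array([ 0.32754667, -0.76101275, -0.5600651 ])) -0.06146477039730975
{'time': 0.1, 'joint_positions': array([ 1.26028463e+00,  9.17731219e-02,  1.23172356e+00, -9.87649076e-06,
        1.81977703e+00, -5.67146351e-02]), 'qvel': array([ 0.00042182, -0.00244812, -0.00301956, -0.00059527,  0.00113594,
        0.00101478]), 'tau': array([ 2.35118954e-03, -4.47861993e+01, -4.07567489e+01,  6.99857902e-02,
        2.84953834e-02, -1.06438185e-04]), 'position': array([0.15058637, 0.58053989, 0.22164986]), 'tcp_rot': array([-3.14150692e+00,  1.67889905e-03,  1.31699692e+00]), 'force': array([ 0.48396484, -0.21950451, -0.14531739]), 'wrist_torque': array([ 0.03346009, -0.02514183,  0.02811946]), 'grip_width': 0.08764450483178696} -0.0187
```

View pics/top0.png

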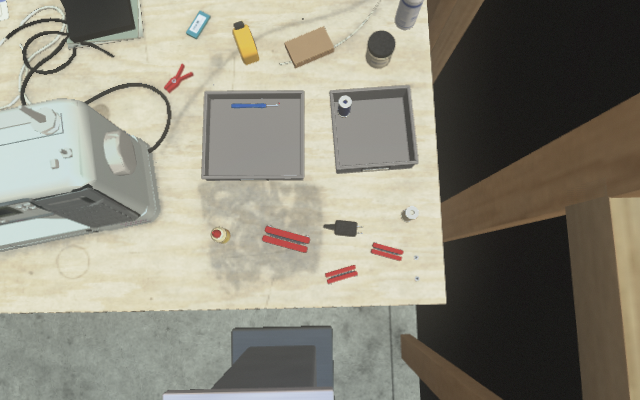

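View pics/side0.png

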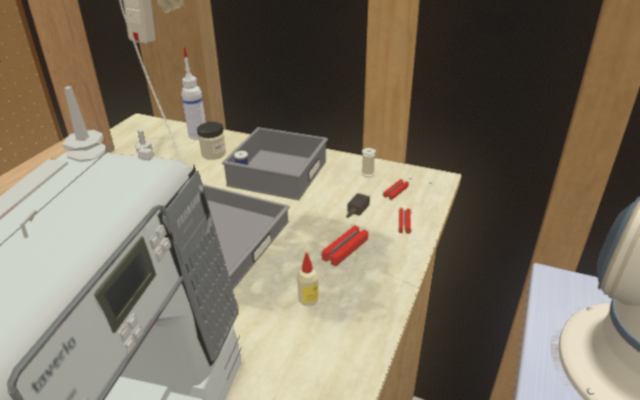

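Top view: the red sets are at (286,239) (largest), (387,251) and (341,274). The black plug is at (342,228). The cream spool is at (411,213), and the yellow bottle with the red cap at (220,235) is not wanted. Tray centre is about (254,135), bin about (373,130). I'll measure these and confirm in a crop.

```bash
python3 - <<'E'
from h import *
c=cap('top');s=cap('side')
im=c['img'];hsv=cv2.cvtColor(im,cv2.COLOR_RGB2HSV)
m=(((hsv[...,0]<8)|(hsv[...,0]>172))&(hsv[...,1]>140)&(hsv[...,2]>70)).astype(np.uint8)
m2=cv2.morphologyEx(m,cv2.MORPH_CLOSE,np.ones((7,7)))
for k in cv2.findContours(m2,cv2.RETR_EXTERNAL,cv2.CHAIN_APPROX_NONE)[0]:
    if cv2.contourArea(k)<60: continue
    P=np.array([onz(c,p[0],0.018)[:2] for p in k],np.float32)
    r=cv2.minAreaRect(P); bx=cv2.boxPoints(r); e=bx[1]-bx[0]; f=bx[2]-bx[1]; L=e if np.hypot(*e)>np.hypot(*f) else f
    print('red',k.mean(0).ravel().round(),np.round(r[0],4),np.round(r[1],4),'long dir deg',np.degrees(np.arctan2(L[1],L[0])).round(1))
for n,uv,z in [('spool top',(411,213),.052),('bottle',(220,235),.03),('front edge',(200,309),0),('front edge2',(430,304),0),('right edge',(440,210),0),('mach corner',(158,218),0.05),('mach top corner',(85,100),0.3),('mach front',(0,247),.1),('machR',(150,190),.25)]:
    print(n,onz(c,uv,z).round(4))
for n,pts,z in [('tray',[(205,91),(305,91),(304,180),(202,180)],.035),('bin',[(331,88),(410,86),(417,164),(334,172)],.055)]:
    Q=np.array([onz(c,p,z) for p in pts]); print(n,Q.round(3)[:,:2].tolist(),Q.mean(0).round(3))
# spool in side view: bright low-sat column
for n,uv,z in [('side spool base',(369,176),0),('top',(369,152),.052)]: print(n,onz(s,uv,z).round(4))
def crop(c,x,y,w,h,k): return cv2.resize(c['img'][y:y+h,x:x+w,::-1],None,fx=k,fy=k,interpolation=cv2.INTER_CUBIC)
A=crop(c,200,195,230,95,3);B=crop(s,290,135,172,130,4)
o=np.zeros((590,690,3),np.uint8);o[:285]=A;B=cv2.resize(B,(400,300));o[288:588,:400]=B;cv2.imwrite('pics/crop1.png',o)
E
```

```text
red [341. 274.] [ 0.362  -0.1789] [0.0174 0.0559] long dir deg -75.0
red [387. 251.] [ 0.4015 -0.2669] [0.0563 0.0182] long dir deg 72.9
red [286. 239.] [ 0.4298 -0.0765] [0.0854 0.0283] long dir deg 73.3
red [178.  77.] [0.7553 0.1374] [0.0287 0.0565] long dir deg -43.6
spool top [ 0.4691 -0.3104  0.052 ]
bottle [0.4393 0.0453 0.03  ]
front edge [0.3019 0.0893 0.    ]
front edge2 [ 0.2999 -0.3478  0.    ]
right edge [ 0.4794 -0.378   0.    ]
mach corner [0.4719 0.1562 0.05  ]
mach top corner [0.6076 0.1758 0.3   ]
mach front [0.4219 0.4173 0.1   ]
machR [0.489  0.1001 0.25  ]
tray [[0.721, 0.076], [0.716, -0.12], [0.539, -0.114], [0.544, 0.079]] [ 0.63  -0.02   0.035]
bin [[0.713, -0.17], [0.713, -0.322], [0.56, -0.326], [0.549, -0.171]] [ 0.634 -0.247  0.055]
side spool base [ 0.4667 -0.3054  0.    ]
top [ 0.4694 -0.3067  0.052 ]
```

View pics/crop1.png

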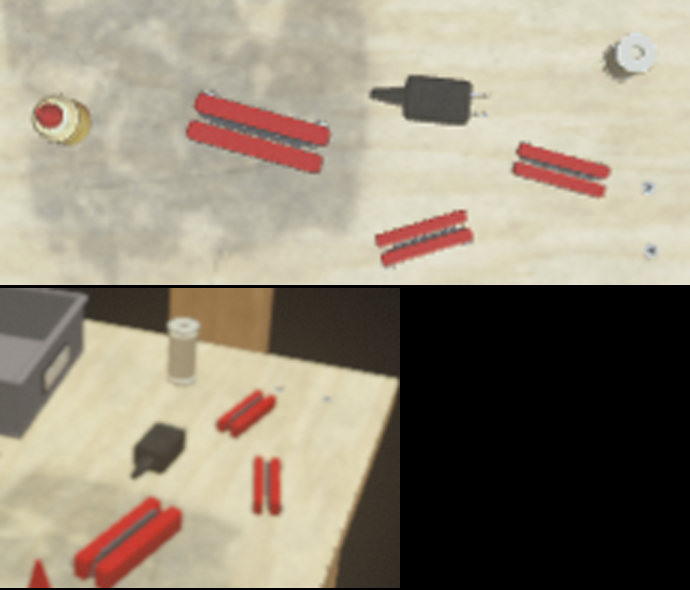

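The crop confirms the targets. The largest hex set is at crop (258,132) and stands on (0.430,-0.077). The cream spool is at crop (636,53) and the two smaller red sets and the plug are not wanted. I'll retract first, then swing clear of the machine.

```bash
python3 -m inch '[[0,0,0,-0.06,0,0,0],[0,0,0,-0.06,0,0,0],[0,0,0,-0.06,0,0,0],[0,0,0,-0.05,0,-0.03,0],[0,0,0,0,0,-0.06,0]]' && python3 -m inch '[[0,0,0.17,0,0.06,0,0],[0,0,0,0,0,0,0]]'
```

```text
time: 0.82
position: [0.0915, 0.3539, 0.3103]
tcp_rot: [-3.141, 0.005, 1.317]
force: [1.0, 1.3, 1.2]
grip_width: 0.0878
time: 1.08
position: [0.1536, 0.3421, 0.3129]
tcp_rot: [3.141, -0.001, 1.14]
force: [0.2, -0.1, -0.1]
grip_width: 0.0876
```

```bash
python3 -m inch '[[0,0,0.159,-0.004,0.055,0,0],[0,0,0.159,-0.004,0.055,0,0],[0,0,0.159,-0.004,0.055,0,0],[0,0,0.159,-0.004,0.055,0,0],[0,0,0.159,-0.004,0.055,0,0]]' && python3 -m inch '[[0,0,0.159,-0.004,0.055,0,0],[0,0,0.159,-0.004,0.055,0,0],[0,0,0.159,-0.004,0.055,0,0],[0,0,0.159,-0.004,0.055,0,0],[0,0,0,0,0,0,0]]'
python3 - <<'E'
from h import *
s=bot.get_state();print(s['position'],s['tcp_rot'],s['joint_positions'].round(2))
c=cap('wrist','wr1')
im=c['img'];hsv=cv2.cvtColor(im,cv2.COLOR_RGB2HSV)
m=(((hsv[...,0]<8)|(hsv[...,0]>172))&(hsv[...,1]>140)&(hsv[...,2]>70)).astype(np.uint8)
m2=cv2.morphologyEx(m,cv2.MORPH_CLOSE,np.ones((15,15)))
for k in cv2.findContours(m2,cv2.RETR_EXTERNAL,cv2.CHAIN_APPROX_NONE)[0]:
    if cv2.contourArea(k)<200: continue
    P=np.array([onz(c,p[0],0.018)[:2] for p in k],np.float32)
    r=cv2.minAreaRect(P); bx=cv2.boxPoints(r); e=bx[1]-bx[0]; f=bx[2]-bx[1]; L=e if np.hypot(*e)>np.hypot(*f) else f
    print('red',k.mean(0).ravel().round(),np.round(r[0],4),np.round(r[1],4),np.degrees(np.arctan2(L[1],L[0])).round(1))
E
```

```text
time: 1.7
position: [0.3358, 0.1467, 0.3117]
tcp_rot: [-3.141, 0.002, 0.349]
force: [0.3, 0.2, 1.6]
grip_width: 0.0879
time: 2.33
position: [0.3436, -0.0718, 0.312]
tcp_rot: [3.141, 0.001, -0.291]
force: [-0.2, 0.0, 0.4]
grip_width: 0.088
[ 0.34361067 -0.07179746  0.31197686] [ 3.14127284e+00  1.28948378e-03 -2.91158253e-01] [-0.3  -0.53  1.6  -0.    2.07 -0.01]
red [384. 253.] [ 0.4033 -0.2627] [0.0586 0.0201] 73.4
red [350. 215.] [ 0.3639 -0.1768] [0.0187 0.0602] -75.5
red [374. 146.] [ 0.4309 -0.0764] [0.0843 0.0302] 73.2
```

View pics/wr1.png

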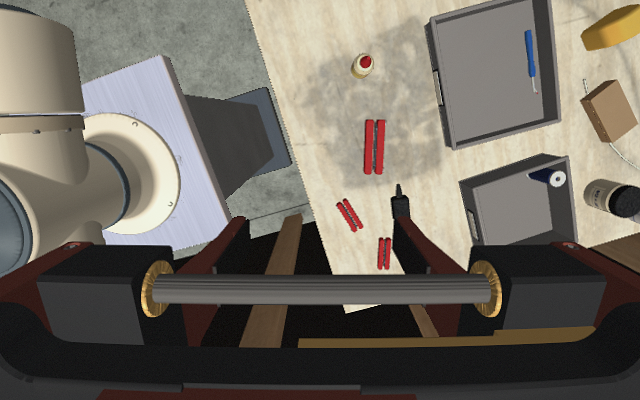

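Wrist view: the large set is at (374,146), and it agrees with the top view to 1 mm. I'm descending over it now.

```bash
python3 -m inch '[[0,0,0,0.042,-0.01,0.04,0],[0,0,0,0.043,-0.01,0.04,0],[0,0,0,0,0,0.06,0],[0,0,0,0,0,0.06,0],[0,0,0,0,0,0,0]]'; python3 -c "
from h import *
for _ in range(3): print(bot.get_state()['position'])"
```

```text
time: 3.0
position: [0.4281, -0.0707, 0.1064]
tcp_rot: [-3.141, 0.013, -0.279]
force: [-0.2, -0.0, -0.5]
grip_width: 0.0877
[ 0.42809858 -0.07067915  0.10637837]
[ 0.42809858 -0.07067915  0.10637837]
[ 0.42809858 -0.07067915  0.10637837]
```

```bash
python3 -m inch '[[0,0,0,0,0,0.04,0],[0,0,0,0,0,0.02,0],[0,0,0,0,0,0,0],[0,0,0,0,0,0,0]]'
```

```text
time: 3.5
position: [0.4334, -0.0737, 0.056]
tcp_rot: [-3.141, -0.005, -0.283]
force: [-0.2, -0.1, -0.9]
grip_width: 0.0881
```

```bash
python3 -m inch '[[0,0,0,0,0,0.02,0],[0,0,0,0,0,0,0],[0,0,0,0,0,0,0]]';python3 -m inch '[[0,0,0,0,0,0,0]]'
```

```text
time: 3.88
position: [0.4324, -0.0741, 0.0343]
tcp_rot: [-3.141, -0.002, -0.284]
force: [-0.2, -0.2, 0.6]
grip_width: 0.0879
time: 4.0
position: [0.4322, -0.0741, 0.034]
tcp_rot: [-3.141, -0.002, -0.284]
force: [0.0, -0.2, 0.9]
grip_width: 0.0879
```

```bash
python3 -m inch '[[0,0,0.007,-0.001,0.003,0.015,0],[0,0,0,0,0,0.013,0],[0,0,0,0,0,0,0],[0,0,0,0,0,0,0]]' && python3 -m inch '[[0,0,0,0,0,0,1],[0,0,0,0,0,0,1],[0,0,0,0,0,0,1],[0,0,0,0,0,0,1],[0,0,0,0,0,0,1]]'&& python3 -m inch '[[0,0,0,0,0,0,1],[0,0,0,0,0,0,1],[0,0,0,0,0,0,1],[0,0,0,0,0,0,1]]'
```

```text
time: 4.5
position: [0.4296, -0.0765, 0.0045]
tcp_rot: [-3.142, 0.0, -0.291]
force: [0.8, -0.3, 0.6]
grip_width: 0.0875
time: 5.12
position: [0.4298, -0.0766, 0.0047]
tcp_rot: [3.142, -0.0, -0.291]
force: [0.3, 0.0, 0.3]
grip_width: 0.0413
time: 5.62
position: [0.4298, -0.0766, 0.0046]
tcp_rot: [3.142, -0.0, -0.291]
force: [0.1, 0.2, -0.5]
grip_width: 0.0297
```

```bash
python3 -m inch '[[0,0,0,0,0,-0.02,1],[0,0,0,0,0,-0.04,1],[0,0,-0.1,0,0,-0.04,1],[0,0,-0.1,0,0,-0.02,1],[0,0,-0.09,0,0,0,1]]' && python3 -m inch '[[0,0,0,0.03,-0.01,0,1],[0,0,0,0.05,-0.015,0,1],[0,0,0,0.055,-0.016,0,1],[0,0,0,0.035,-0.011,0,1],[0,0,0,0.015,-0.0045,0,1]]'&& python3 -m inch '[[0,0,0,0,0,0,1],[0,0,0,0,0,0,1]]'
python3 - <<'E'
from h import *
cap('wrist','wr2')
E
```

```text
time: 6.25
position: [0.4307, -0.0768, 0.1269]
tcp_rot: [3.141, -0.003, 0.002]
force: [-0.1, 0.9, -0.9]
grip_width: 0.0293
time: 6.88
position: [0.616, -0.0194, 0.1232]
tcp_rot: [-3.141, 0.002, -0.0]
force: [0.1, -0.5, -0.7]
grip_width: 0.03
time: 7.12
position: [0.6141, -0.0205, 0.1243]
tcp_rot: [3.142, 0.001, -0.001]
force: [-1.0, -1.2, -0.6]
grip_width: 0.0299
```

View pics/wr2.png

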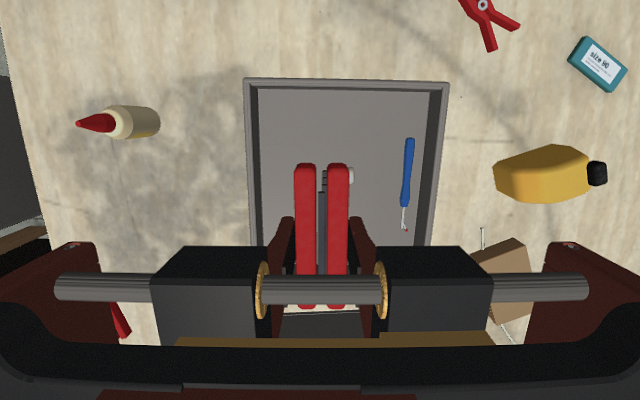

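The set is held between the jaws at (322,235), over the tray, with the ripper clear to the right at (407,185). Lowering it now.

```bash
python3 -m inch '[[0,0,0,0,0,0.04,1],[0,0,0,0,0,0.04,1],[0,0,0,0,0,0.02,1],[0,0,0,0,0,0,1],[0,0,0,0,0,0,1]]' && python3 -m inch '[[0,0,0,0,0,0.009,1],[0,0,0,0,0,0.004,1],[0,0,0,0,0,0,1],[0,0,0,0,0,0,1]]'
```

```text
time: 7.8
position: [0.6158, -0.0204, 0.0268]
tcp_rot: [3.141, -0.003, -0.001]
force: [0.1, 0.5, -1.0]
grip_width: 0.0303
time: 8.3
position: [0.6149, -0.0202, 0.0117]
tcp_rot: [3.142, -0.0, -0.001]
force: [-0.2, 0.4, -0.6]
grip_width: 0.0302
```

Down another 2 mm to contact, then partly open and lift.

```bash
python3 -m inch '[[0,0,0,0,0,0.002,1],[0,0,0,0,0,0,1],[0,0,0,0,0,0,0.42],[0,0,0,0,0,0,0.42],[0,0,0,0,0,0,0.42]]' && python3 -m inch '[[0,0,0,0,0,0,0.42],[0,0,0,0,0,0,0.42]]' && python3 -m inch '[[0,0,0,0,0,-0.03,0.42],[0,0,0,0,0,-0.05,0.42],[0,0,0,0,0,-0.05,0.42],[0,0,0,0,0,0,0.2]]'
```

```text
time: 8.93
position: [0.6149, -0.0203, 0.0099]
tcp_rot: [3.142, -0.0, -0.001]
force: [-0.2, -0.2, 0.7]
grip_width: 0.0511
time: 9.18
position: [0.6148, -0.0202, 0.0097]
tcp_rot: [3.142, -0.0, -0.001]
force: [0.2, -0.5, -0.2]
grip_width: 0.051
time: 9.68
position: [0.6172, -0.0204, 0.146]
tcp_rot: [3.141, -0.01, -0.001]
force: [0.2, 0.6, 0.1]
grip_width: 0.0579
```

```bash
python3 -m inch '[[0,0,0,-0.02,0.04,0,0],[0,0,0,-0.027,0.053,0,0],[0,0,0,-0.027,0.053,0,0],[0,0,0,-0.027,0.053,0,0],[0,0,0,-0.025,0.05,0,0]]' && python3 -m inch '[[0,0,0,-0.02,0.039,0,0],[0,0,0,0,0,0,0],[0,0,0,0,0,0,0]]'
python3 - <<'E'
from h import *
cap('wrist','wr3');c=cap('top','top2');print(bot.get_state()['position'])
a=cv2.imread('pics/wr3.png');b=cv2.imread('pics/top2.png')
cv2.imwrite('pics/j1.png',np.vstack([cv2.resize(a,(480,300)),cv2.resize(b,(480,300))]))
E
```

```text
time: 10.3
position: [0.487, -0.2705, 0.1384]
tcp_rot: [-3.141, 0.001, -0.001]
force: [1.6, -0.0, -0.1]
grip_width: 0.0878
time: 10.68
position: [0.4685, -0.3075, 0.1388]
tcp_rot: [-3.14, 0.001, -0.001]
force: [0.9, 0.0, 0.2]
grip_width: 0.0879
[ 0.46906582 -0.30687544  0.13916251]
```

View pics/j1.png

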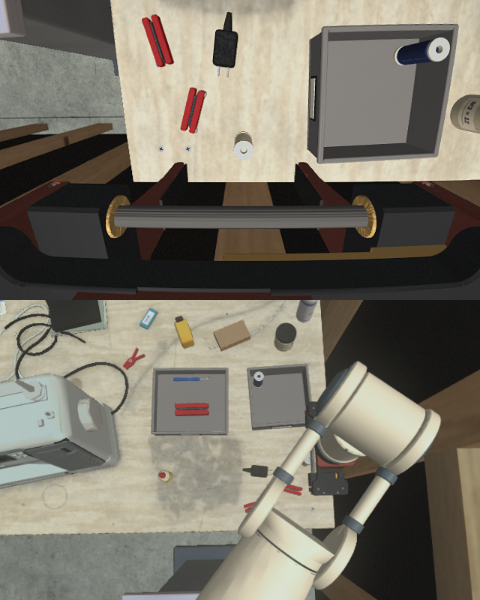

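Top view: the hex set lies flat in the tray at about (256,145) in full-size pixels. Wrist view: the spool is at full-size (324,196), between the fingers. I'll cross-check its position with this view.

```bash
python3 - <<'E'
from h import *
c=cap('wrist')
g=cv2.cvtColor(c['img'],cv2.COLOR_RGB2GRAY)[175:225,300:350]
m=((g>215)*1).astype(np.uint8)
for k in cv2.findContours(m,cv2.RETR_EXTERNAL,cv2.CHAIN_APPROX_NONE)[0]:
    if cv2.contourArea(k)>20: print(cv2.boundingRect(k),cv2.contourArea(k))
for uv in [(324,199),(320,199),(328,199)]: print(onz(c,uv,.052))
c=cap('top');
for p in [(.6145,-.0205,.014)]: print(proj(c,p))
E
```

```text
(22, 37, 11, 13) 74.5
(40, 19, 10, 26) 71.5
[ 0.47296463 -0.31095986  0.052     ]
[ 0.46932213 -0.31096214  0.052     ]
[ 0.47660736 -0.31095772  0.052     ]
[255.71302138 145.44890781]
```

```bash
python3 -m inch '[[0,0,0,0.001,0.003,0.03,0],[0,0,0,0,0,0.04,0],[0,0,0,0,0,0.03,0],[0,0,0,0,0,0.015,0],[0,0,0,0,0,0.008,0]]' && python3 -m inch '[[0,0,0,0,0,0,0],[0,0,0,0,0,0,1],[0,0,0,0,0,0,1],[0,0,0,0,0,0,1],[0,0,0,0,0,0,1]]' && python3 -m inch '[[0,0,0,0,0,0,1],[0,0,0,0,0,0,1],[0,0,0,0,0,0,1],[0,0,0,0,0,0,1],[0,0,0,0,0,0,1]]'
```

```text
time: 11.5
position: [0.4698, -0.3106, 0.0163]
tcp_rot: [-3.141, 0.0, -0.0]
force: [0.3, 0.6, 0.0]
grip_width: 0.0883
time: 12.12
position: [0.4696, -0.3112, 0.0169]
tcp_rot: [3.141, -0.0, -0.001]
force: [0.5, 0.3, -0.3]
grip_width: 0.0511
time: 12.75
position: [0.4695, -0.3111, 0.0166]
tcp_rot: [-3.142, -0.0, -0.001]
force: [0.8, 0.8, -0.6]
grip_width: 0.0246
```

```bash
python3 -m inch '[[0,0,0,0,0,-0.02,1],[0,0,0,0,0,-0.04,1],[0,0,0,0,0,-0.04,1],[0,0,0,0,0,-0.02,1],[0,0,0,0,0,0,1]]' && python3 -m inch '[[0,0,0,0.03,-0.01,0,1],[0,0,0,0.045,-0.015,0,1],[0,0,0,0.045,-0.015,0,1],[0,0,0,0.03,-0.01,0,1],[0,0,0,0,0,0,1]]' && python3 -m inch '[[0,0,0,0,0,0,1],[0,0,0,0,0,0,1]]'
python3 - <<'E'
from h import *
cap('wrist','wr4')
E
```

```text
time: 13.38
position: [0.4703, -0.3116, 0.1388]
tcp_rot: [3.139, -0.003, -0.001]
force: [-0.3, 0.2, -0.1]
grip_width: 0.0243
time: 14.0
position: [0.6201, -0.2596, 0.1329]
tcp_rot: [-3.139, 0.004, 0.001]
force: [-0.4, -0.5, -0.3]
grip_width: 0.0241
time: 14.25
position: [0.6186, -0.2618, 0.1363]
tcp_rot: [-3.141, 0.001, -0.002]
force: [0.0, -0.6, -0.9]
grip_width: 0.0244
```

View pics/wr4.png

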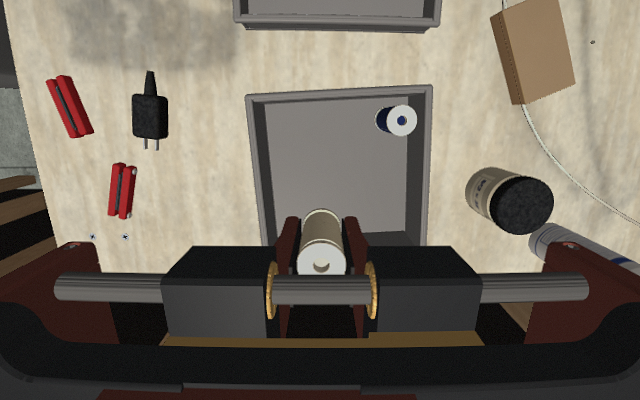

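The spool is held upright at (322,245), inside the bin walls (columns 250–430) and clear of the blue spool at (398,120). Lowering it.

```bash
python3 -m inch '[[0,0,0,0,0,0.03,1],[0,0,0,0,0,0.04,1],[0,0,0,0,0,0.03,1],[0,0,0,0,0,0.01,1],[0,0,0,0,0,0,1]]' && python3 -m inch '[[0,0,0,0,0,0.003,1],[0,0,0,0,0,0,1],[0,0,0,0,0,0,1]]'
```

```text
time: 14.92
position: [0.6192, -0.2615, 0.0268]
tcp_rot: [-3.141, 0.0, -0.002]
force: [0.9, -0.3, -0.1]
grip_width: 0.024
time: 15.3
position: [0.62, -0.2614, 0.0245]
tcp_rot: [3.141, -0.001, -0.001]
force: [0.2, 0.1, 0.3]
grip_width: 0.0244
```

```bash
python3 -m inch '[[0,0,0,0,0,0.003,1],[0,0,0,0,0,0,1],[0,0,0,0,0,0,0.45],[0,0,0,0,0,0,0.45],[0,0,0,0,0,0,0.45]]' && python3 -m inch '[[0,0,0,0,0,0,0.45],[0,0,0,0,0,0,0.45]]' && python3 -m inch '[[0,0,0,0,0,-0.02,0.45],[0,0,0,0,0,-0.05,0.45],[0,0,0,0,0,-0.05,0.45],[0,0,0,0,0,-0.05,0.45],[0,0,0,-0.03,0,-0.03,0.45]]' && python3 -m inch '[[0,0,0,-0.06,0,0,0.45],[0,0,0,-0.06,0,0,0.45],[0,0,0,-0.06,0,0,0.45],[0,0,0,0,0,0,0.45],[0,0,0,0,0,0,0.45]]'
python3 - <<'E'
from h import *
a=cap('top','top3');b=cap('side','side3')
cv2.imwrite('pics/j2.png',np.vstack([cv2.resize(a['img'][60:200,180:440,::-1],(600,323)),cv2.resize(b['img'][100:280,180:480,::-1],(440,264)) .copy() if False else cv2.copyMakeBorder(cv2.resize(b['img'][100:280,180:480,::-1],(440,264)),0,0,0,160,cv2.BORDER_CONSTANT)]))
E
```

```text
time: 15.92
position: [0.6195, -0.2612, 0.0206]
tcp_rot: [-3.142, 0.0, -0.001]
force: [-0.4, -0.8, -0.2]
grip_width: 0.0476
time: 16.18
position: [0.6196, -0.2612, 0.0206]
tcp_rot: [3.142, -0.0, -0.001]
force: [-0.8, -0.4, 1.1]
grip_width: 0.0482
time: 16.8
position: [0.5906, -0.2612, 0.2252]
tcp_rot: [3.139, -0.005, 0.0]
force: [-0.2, 0.1, -0.8]
grip_width: 0.0484
time: 17.42
position: [0.4099, -0.2612, 0.2224]
tcp_rot: [3.14, -0.003, -0.001]
force: [0.1, -0.6, 0.0]
grip_width: 0.0482
```

View pics/j2.png

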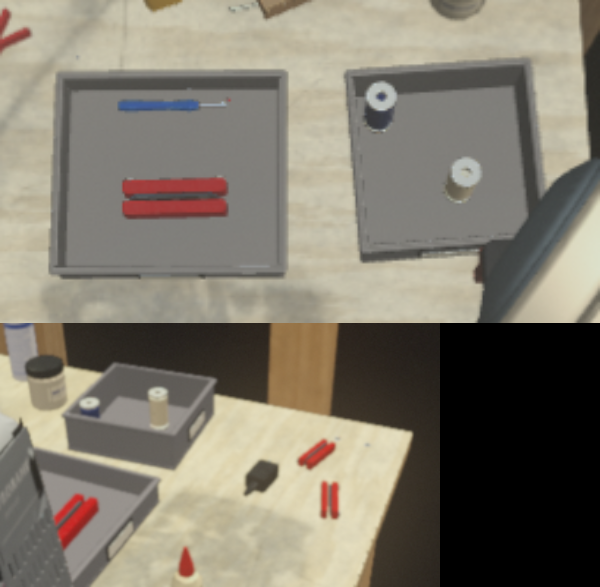

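The spool stands upright in the bin, at (463,180) in the crop, and the hex set lies flat in the tray at (175,197). The arm is clear of both.

```bash
python3 -c "
from bench import bot
s=bot.get_state();print(s['time'],s['force'],abs(s['qvel']).max());print(bot.job_done())"
```

```text
17.525 [-0.02209464 -0.29594523 -0.08514156] 0.01686999179636586
the job is handed in; nothing more can be done
None
```

I put the loose cream spool upright in the square bin and laid the largest hex-key set flat in the shallow tray, then released both. I handed the job in at 17.5 s of the 64 s allowed.

- **Positions:** From the release poses, the spool is about 15 mm off the bin's centre in x and y, and the hex set about 15 mm off the tray's centre in x. Both are well inside the limits.
- **Last pictures:** The final top and side views show the spool upright and the hex set flat, clear of the fixed blue spool and seam ripper. Both pictures show the bottle, plug and two smaller sets unmoved.
- **Arm:** It had withdrawn to about 0.22 m height, touching nothing, with wrist force readings at noise level (about 0.3 N).
- **Disagreements:** The camera positions for both parts agreed to within about 4 mm, which I corrected before each grasp. No check failed.

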